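# Close the pump's strainer: basket in, bayonet lid on and levered tight

## Task

The irrigation pump's strainer has been rinsed: put the basket back upright in the pot, then set the lid on with its wings turned so that its hooks drop between the lugs of the neck and it lies down on the rubber seal. Let go, and push the wings round clockwise (seen from above) until the ring has pulled the lid down tight and stands hard against its stops. Leave the bottle, jar, plants and other things on the bench where they are.

Things in the scene. Friction and masses are not known exactly. Their poses are not given: they have to be found in the camera images.
- pot_mouth (a point): Centre of the fixed black strainer pot's mouth, at rim height (162 mm over the bench); z up, x along the pump to its motor. Bore 114 mm wide, 106 mm deep; neck 124 mm wide outside, down to 26 mm below the rim, pot 146 mm below that. Four outward lugs with ramped undersides ring the neck (143 mm across), four gaps between. On the -x side the suction pipe lies 50 mm below the rim.
- lug_gap (a point): Middle of one gap between lugs, 66 mm from the pot's axis, at rim height: 56 degrees counter-clockwise (from above) of pot_mouth's x. The ring drops in when its x or y axis points at this gap (any quarter turn, 9 degrees to spare each way), then turns some 56 degrees clockwise to its stops, where its wings lie along pot_mouth's x or y. It bites after about 20 degrees.
- riser (a point): Top of the discharge riser, 81 mm above the rim, 155 mm from the pot's axis towards the motor; 62 mm thick, and its pipe runs on from here above the motor. A fixed obstacle to the gripper.
- lid_ring (a point): Centre of the lid's black ring, level with the pale cover's underside, 18.5 mm over the ring's lower edge on which it stands; z up, x along the wings. Ring 162 mm across, top 11.5 mm above this point; four inward hooks at the lower edge on its x and y axes, 6 mm high, 4 mm clear of the neck. Above pot_mouth: 5 mm when down on the seal, 2.7 mm when tight, 17 mm if standing on the lugs. Lid mass 0.28 to 0.47 kg.
- wing (a point): Middle of one of the ring's two wings, 95 mm from the lid's axis along lid_ring's +x; the other wing is opposite. Upright fin, 14 mm thick, from 80 to 113 mm from the axis, from 14 mm below to 12 mm above lid_ring's level. Tightening takes about 8 to 15 N here.
- grip_bar (a point): Centre of the grey upright grip bar on the lid's pale translucent cover, 24 mm above lid_ring on the lid's axis; bar 50 mm long (its x), 14 mm thick, 32 mm high, on the cover's top face. Lift the lid by it. Cover and bar swivel in the ring with slight friction (0.15 N m): the ring follows when carried, but the bar cannot tighten it. It lies at any angle to the wings.
- cover (a joint): angle of the grip bar from the wings, counter-clockwise positive, 0 when they are in line (rad)
- seal (a joint): how far the rubber seal on the pot's rim is squeezed (m): 0 when free, standing 5 mm above the rim; about 0.0023 (some 25 N) when the lid is tight
- basket_bail (a point): Middle of the white strainer basket's fixed bail bar, 96 mm above its underside; z up, x along the bar, which is 90 mm long, 12 mm thick, 14 mm high and free underneath. Basket 102 mm across at its flange (76 mm up), 82 mm at the foot, mouth 90 mm, mass 0.09 to 0.18 kg. Home on the pot's floor this point is 10 mm below pot_mouth; any turn will do.
- feed_bottle: Bystander: white plastic bottle, 64 mm across, 165 mm tall; origin at the centre of its underside, z up.
- seed_jar: Bystander: glass jar with a steel cap, 68 mm across, 100 mm tall; origin at the centre of its underside, z up.
- pot_green: Bystander: black plant pot with a green seedling, 90 mm across at the top, about 125 mm tall with its leaves; origin at the centre of its underside, z up.
- pot_red: Bystander: black plant pot with a red seedling, 90 mm across at the top, about 125 mm tall with its leaves; origin at the centre of its underside, z up.
- coupling: Bystander: brass pipe coupling standing on end, 38 mm across, 56 mm tall; origin at the centre of its underside, z up.
- brush: Bystander: cleaning brush lying flat; origin under it near the middle of its length, x along it.
- label_box: Bystander: dark open box of plant labels, 150 x 100 x 45 mm; origin at the centre of its underside, x along its long side.
There are look-alikes about, which are no part of the job. What is shaped like the part that bears lid_ring but orange or turquoise is not meant.

How it is judged:
By the outcome, as a careful person would: the job done as asked, in the order asked, and still so for the second after the job is handed in, with the robot touching nothing.
It also fails if it takes over 64 s, if anything falls off the work surface, if the arm or the gripper's body presses on something with over 40 N, if the wrist force passes 120 N, or if a joint passes its speed limit or range.

## Robot

A 6-joint arm with a two-finger parallel gripper is mounted at the origin on the work surface. World frame = base frame: x ahead of the robot, y to its left, z up, the work surface at z = 0. Lengths are in m, angles in rad, forces in N, time in s.
With the tool pointing down it reaches from about 0.35 to 0.85 m from the base axis. Payload 8.1 kg.
Tool frame: the origin (TCP) lies on the centre line of the jaws, within the pads' length; the fingertips stand 17 mm ahead of it and the grasp point (between the pads) lies 2 mm behind it; z points along the fingers, y is the line along which they close (so a half turn about z gives the same grasp; the last joint's range is limited). The gripper opens to 93 mm and grips with 3 to 60 N. Pads are 15 mm wide; open, the fingers measure 128 mm over their backs; the gripper's body (75 mm by 188 mm) begins 65 mm behind the grasp point.
Start: joints at [-0.085, 0.13, 1.488, -0, 1.523, -0.085], TCP at [0.6, 0, 0.236] pointing down, gripper open.
Joint ranges: [-2.96, 2.96], [-0.89, 2.26], [0.02, 2.5], [-1.34, 4.48], [0, 2.73], [-2.66, 2.66]. Speed limits (rad/s): [2.39, 2.39, 2.79, 3.14, 3.14, 3.14].

## Interface

Orientations are given as [roll, pitch, yaw] about the fixed x, y, z axes, in that order (R = Rz(yaw) Ry(pitch) Rx(roll)).
In Python, from station import ctrl gives the robot as it stands.
- The arm moves only by the tool step_arm, never from a script. Its argument "moves" is a list that holds one entry, the list of rows, each a list of 7 numbers: the shift along the tool's x, y, z in mm, then the turn, a rotation vector about the tool's x, y, z in rad, then the gripper's target within -1 to 1 (shut at 1, half-way at 0, fully open at -1). In form: [[[x, y, z, ax, ay, az, grip], ...]]. A call has 1 to 20 rows; each row is the pose to reach, as a shift and turn from the pose commanded when the call began, along the tool's axes at that moment; what a row does not reach only later rows make up. A row lasts 1/12 s, in which the tool goes at most 41.7 mm and 7.16 degrees, less where a joint would pass 70% of its speed; a pose out of reach is approached as far as the arm can. A call with a gripper value outside its range is refused whole. The fingers move at their own pace and stop on an object; the grip force is fixed at half the most. Time passes only in rows, so rows that repeat a pose let the fingers close. It gives the time, the measured TCP pose, the force, the opening and the grip force at its end, in the units of the state.
- ctrl.observe(): the state, without advancing time (a new reading comes with each control period).
- ctrl.camera(name): name is "scene" or "side" or "wrist"; returns a dict with "pixels" (420x560x3 uint8, red, green, blue), "fx", "fy", "cx", "cy" (pixels), "world_to_cam" (4x4, takes a point from world to camera coordinates). Camera axes: x right, y down, z forward; pixel columns grow to the right and rows downward; lengths in m; the calibration is good to about 2 mm. A picture is of the moment at which its call begins. There is no depth.
- ctrl.job_done(): hands the job in; it is judged then, once.
Trained networks look in a picture, given as the dict that the camera call returned (one of the last four; its "shot" number tells which), for a name from the list of things; names that differ only in an ending like _2 or _b are one class to them, and where a whole thing is asked for, a point or a joint stands for the part that bears it (a point fixed in the world has none). Each returns a list of dicts, best first, with "p" (0 to 1); they miss things now and then, are a little off and sometimes report something else, mostly with a low value. They report only what shows in the picture. A call takes as long as a camera call. They do not tell look-alikes from the thing itself.
- ctrl.find_in(picture, thing): "point" ([x, y, z] in m, in world coordinates, good to about 4 mm: the middle of the surface that is visible of it).
- ctrl.spot_point(picture, thing): "point" ([x, y, z] in m, in world coordinates, good to about 4 mm: a listed point, or the origin of a listed thing).
The state is a dict: "clock": time; "joint_positions": joint angles; "qd": joint speeds; "joint_efforts": joint torques, N m; "tool_pos": TCP position; "tcp_rot": TCP orientation; "force": force on the tool from outside, world axes, zero at the start; "ft_torque": the same for the moment, N m; "gripper_width": opening from 0.0 (shut) to 1.0 (fully open); "finger_force": force on a finger pad.
Only numpy, scipy, OpenCV 4.12 (cv2) and the standard library are available. Lean on these libraries where they do the work, as an engineer would, in place of code of your own. Each camera call takes 0.05 s, during which the arm holds its last target. There are 200 camera calls.

## Working session

There is one attempt and no reset: what is moved stays moved. The work goes in short steps, Python scripts to look and compute and a tool call to move; the robot and the scene stay as the last step left them, time stands still between calls to the robot, and variables do not carry over. Pictures are saved under pics/ and viewed, at most 11 in all, crops included, and the job is handed in when it is done.

Besides the shell and the picture viewer there is one more tool, called as name([rows], argument=value, ...), one row to a line, values as JSON. step_arm: Moves the arm, as the interface text tells. Its arguments: {"type":"object","properties":{"moves":{"type":"array","items":{"type":"array","items":{"type":"array","items":{"type":"number"}}}}},"required":["moves"]}

```bash
ls; mkdir -p pics
python3 - <<'E'
from station import ctrl
import cv2,numpy as np
ims=[]
for n in ["scene","side"]:
    p=ctrl.camera(n); ims.append(p["pixels"]); cv2.imwrite(f"pics/{n}0.png",p["pixels"][:,:,::-1])
    for t in ["pot_mouth","lug_gap","riser","lid_ring","wing","grip_bar","basket_bail","feed_bottle","seed_jar","pot_green","pot_red","coupling","brush","label_box"]:
        r=ctrl.spot_point(p,t)
        for d in r[:3]:
            q=np.array(p["world_to_cam"])@np.r_[d["point"],1]
            print(n,t,round(d["p"],2),np.round(d["point"],3),int(p["fx"]*q[0]/q[2]+p["cx"]),int(p["fy"]*q[1]/q[2]+p["cy"]))
print(ctrl.observe())
E
```

```text
pics
scene pot_mouth 0.64 [0.54  0.062 0.165] 278 232
scene pot_mouth 0.48 [ 0.506 -0.315  0.098] 181 193
scene lug_gap 0.72 [0.577 0.113 0.159] 287 249
scene riser 0.89 [0.697 0.073 0.243] 249 251
scene lid_ring 0.78 [ 0.357 -0.147  0.014] 253 205
scene lid_ring 0.67 [0.207 0.302 0.018] 401 230
scene lid_ring 0.6 [0.469 0.344 0.016] 378 293
scene wing 0.97 [0.523 0.262 0.015] 342 294
scene wing 0.88 [0.297 0.26  0.019] 376 242
scene wing 0.8 [ 0.362 -0.24   0.02 ] 229 194
scene grip_bar 0.75 [ 0.358 -0.143  0.044] 253 199
scene grip_bar 0.74 [0.465 0.342 0.042] 379 286
scene grip_bar 0.64 [0.206 0.299 0.04 ] 401 224
scene basket_bail 0.79 [ 0.507 -0.32   0.096] 179 193
scene feed_bottle 0.77 [ 0.698  0.226 -0.001] 299 337
scene seed_jar 0.75 [ 0.634 -0.451 -0.002] 125 223
scene pot_green 0.81 [ 0.698 -0.246  0.003] 161 262
scene pot_red 0.72 [ 0.655  0.445 -0.001] 384 365
scene coupling 0.7 [ 0.346  0.146 -0.001] 334 242
scene coupling 0.61 [0.698 0.072 0.245] 248 250
scene brush 0.86 [ 0.482 -0.549 -0.001] 135 186
scene label_box 0.97 [0.417 0.522 0.002] 446 312
side pot_mouth 0.86
[... 1140 characters left out ...]
clock': 1.5, 'joint_positions': array([-8.53991422e-02,  1.30382704e-01,  1.48821457e+00,  1.70254838e-05,
        1.52298656e+00, -8.53818749e-02]), 'qd': array([ 0.00102303, -0.00292932, -0.00039762, -0.00056507,  0.00045034,
        0.00040773]), 'joint_efforts': array([ 1.50424003e-04, -5.59743369e+01, -4.92046165e+01,  7.70984986e-02,
        2.26733537e-02, -8.81820057e-06]), 'tool_pos': array([6.00004697e-01, 2.86071842e-05, 2.35637548e-01]), 'tcp_rot': array([ 3.14158241e+00, -1.61917669e-05,  1.57077825e+00]), 'force': array([ 0.56651678, -0.01938608, -0.49816609]), 'ft_torque': array([-0.04133329,  0.07578094,  0.01131851]), 'finger_force': 0.0, 'gripper_width': 1.0002515725406138}
```

Run:
```python
import cv2,numpy as np
a=cv2.imread("pics/scene0.png");b=cv2.imread("pics/side0.png")
A=cv2.resize(a[150:350,140:440],(800,533),interpolation=3)
B=cv2.resize(b[150:380,120:400],(730,600),interpolation=3)
cv2.imwrite("pics/sc1.png",A);cv2.imwrite("pics/si1.png",B)
```

```text
(no output)
```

View pics/sc1.png

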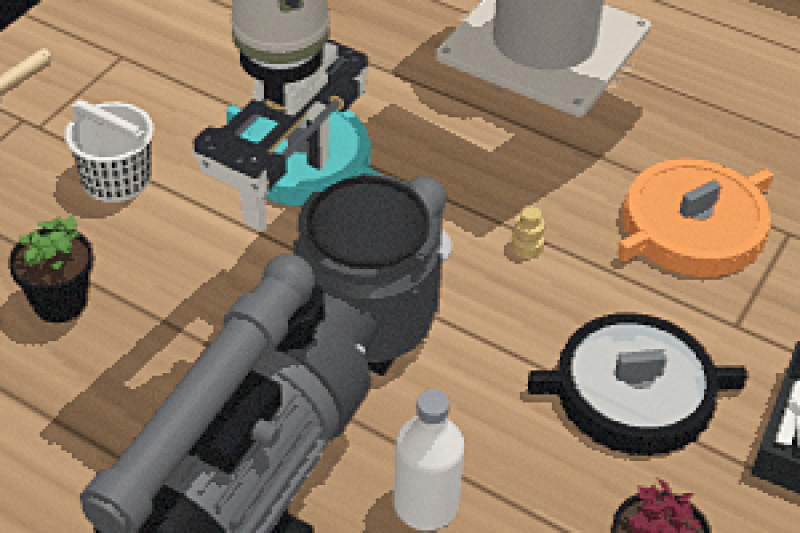

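View pics/si1.png

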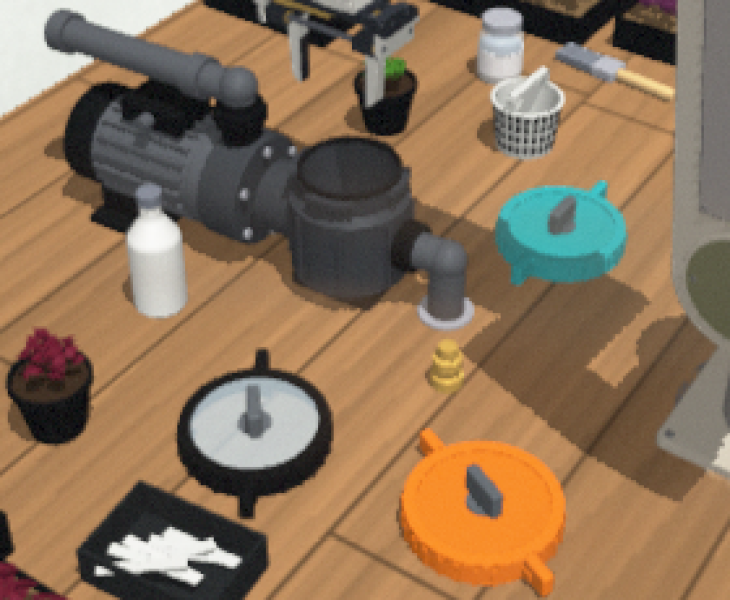

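The lid-shaped things are turquoise (scene px 253,205), orange (401,230), and black with a pale cover (379,290). The black one at about (0.467, 0.343) fits the description: black ring, pale translucent cover. The enlarged crops confirm it. The basket is at px (179,193), the pot mouth at (278,232).

```bash
cat > h.py <<'E'
import numpy as np
from scipy.spatial.transform import Rotation as Ro
def proj(p,X):
    q=np.array(p["world_to_cam"])@np.r_[X,1]; return p["fx"]*q[0]/q[2]+p["cx"],p["fy"]*q[1]/q[2]+p["cy"]
def back(p,u,v,z):
    M=np.linalg.inv(np.array(p["world_to_cam"])); d=M[:3,:3]@[(u-p["cx"])/p["fx"],(v-p["cy"])/p["fy"],1]
    return M[:3,3]+d*(z-M[2,3])/d[2]
def shift(s,X):  # world target -> tool-frame shift mm
    return np.round(Ro.from_euler("xyz",s["tcp_rot"]).inv().apply(np.array(X)-s["tool_pos"])*1000,1)
def ang(a,b): return np.degrees(np.arctan2(b[1]-a[1],b[0]-a[0]))
E
python3 - <<'E'
from station import ctrl
from h import *
p=ctrl.camera("scene"); q=ctrl.camera("side"); w=ctrl.camera("wrist")
a,b=back(p,170,190.5,.103),back(p,192.5,199.5,.103);print(a,b,ang(a,b))
a,b=back(q,313,190.3,.103),back(q,329,177.6,.103);print(a,b,ang(a,b))
a,b=back(p,371.4,282.4,.0585),back(p,389.4,280.9,.0585);print(a,b,ang(a,b))
print(np.linalg.inv(np.array(w["world_to_cam"])),w["fx"])
E
```

```text
[ 0.51812159 -0.34795006  0.103     ] [ 0.51307122 -0.26336011  0.103     ] 93.41673992237412
[ 0.50549118 -0.24687228  0.103     ] [ 0.50096825 -0.35335596  0.103     ] -92.43219483808579
[0.47790964 0.3203535  0.0585    ] [0.44676559 0.35946809 0.0585    ] 128.5277131859819
[[ 9.99999310e-01 -1.18947559e-04 -1.16827458e-03  6.00584669e-01]
 [-4.38091363e-04 -9.60822548e-01 -2.77163922e-01  7.71362497e-02]
 [-1.08953658e-03  2.77164243e-01 -9.60821937e-01  3.83236152e-01]
 [ 0.00000000e+00  0.00000000e+00  0.00000000e+00  1.00000000e+00]] 335.8149812822438
```

step_arm([
  [[-318,-92,26,0,0,0,0.2],[-318,-92,26,0,0,0,0.2],[-318,-92,26,0,0,0,0.2],[-318,-92,26,0,0,0,0.2],[-318,-92,26,0,0,0,0.2],[-318,-92,26,0,0,0,0.2],[-318,-92,26,0,0,0,0.2],[-318,-92,26,0,0,0,0.2],[-318,-92,26,0,0,0,0.2],[-318,-92,26,0,0,0,0.2]],
])

```text
clock: 2.48
tool_pos: [0.5068, -0.32, 0.2092]
tcp_rot: [-3.141, -0.0, 1.567]
force: [-0.6, 0.9, 0.5]
gripper_width: 0.406
finger_force: 0.0
```

Run:
```python
from station import ctrl
from h import *
import cv2
w=ctrl.camera("wrist"); cv2.imwrite("pics/w1.png",w["pixels"][:,:,::-1])
for d in ctrl.spot_point(w,"basket_bail")[:2]: print(d["p"],d["point"],proj(w,d["point"]))
s=ctrl.observe();print(s["clock"],s["tool_pos"],s["tcp_rot"],s["gripper_width"])
for u,v in [(0,0)]: pass
np.save("w1.npy",np.array(w["world_to_cam"])); print(w["fx"],w["fy"],w["cx"],w["cy"])
```

```text
0.61 [0.512, -0.3184, 0.0909] (np.float64(292.4052508785068), np.float64(207.3688548864849))
2.5833 [ 0.50808665 -0.3175889   0.20956666] [-3.14158431e+00 -5.86576992e-04  1.57037268e+00] 0.4047420047456481
335.8149812822438 335.8149812822438 286.353484430194 208.716384579052
```

View pics/w1.png

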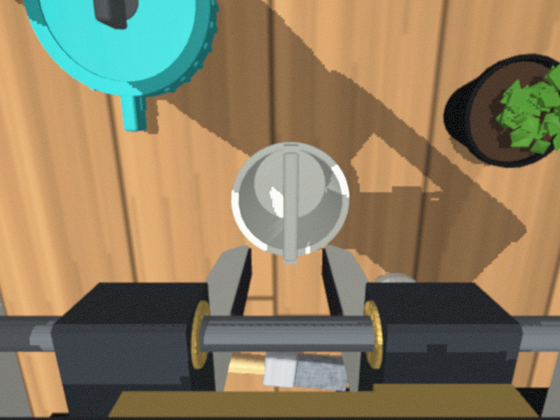

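The wrist view shows the basket's bail running straight up the picture along world y, at u≈291, v 150–260. The jaws straddle it, offset 3.5 mm.

step_arm([
  [[0,3.5,40,0,0,0,0.2],[0,3.5,80,0,0,0,0.2],[0,3.5,113,0,0,0,0.2],[0,3.5,113,0,0,0,0.2],[0,3.5,113,0,0,0,1],[0,3.5,113,0,0,0,1],[0,3.5,113,0,0,0,1],[0,3.5,113,0,0,0,1],[0,3.5,113,0,0,0,1]],
])

```text
clock: 3.33
tool_pos: [0.5128, -0.3188, 0.0991]
tcp_rot: [3.139, 0.002, 1.571]
force: [-0.2, 0.1, -0.9]
gripper_width: 0.13
finger_force: 30.0
```

step_arm([
  [[0,0,-40,0,0,0,1],[0,0,-80,0,0,0,1],[10,2,-120,0,0,0,1],[35,4,-150,0,0,0,1],[65,7,-180,0,0,0,1],[100,10,-200,0,0,0,1],[140,14,-205,0,0,0,1],[180,17,-205,0,0,0,1],[220,20,-205,0,0,0,1],[260,23,-205,0,0,0,1],[300,26,-205,0,0,0,1],[340,28,-205,0,0,0,1],[365,30,-205,0,0,0,1],[378,30.5,-205,0,0,0,1],[378,30.5,-205,0,0,0,1],[378,30.5,-205,0,0,0,1],[378,30.5,-205,0,0,0,1]],
])

```text
clock: 4.75
tool_pos: [0.5421, 0.0588, 0.3019]
tcp_rot: [3.141, 0.001, 1.57]
force: [-0.4, -0.7, -0.3]
gripper_width: 0.123
finger_force: 30.0
```

Run:
```python
from station import ctrl
from h import *
import cv2
for n in ["scene","side","wrist"]:
    w=ctrl.camera(n); cv2.imwrite(f"pics/{n}2.png",w["pixels"][:,:,::-1])
    for t in ["pot_mouth","lug_gap","riser","basket_bail"]:
        for d in ctrl.spot_point(w,t)[:1]: print(n,t,round(d["p"],2),np.round(d["point"],4))
    if n=="side":
        a=w["pixels"]; 
s=ctrl.observe();print(s["clock"],s["tool_pos"],s["tcp_rot"],s["gripper_width"])
a=cv2.imread("pics/scene2.png")[100:300,180:400];b=cv2.imread("pics/side2.png")[80:280,160:360]
cv2.imwrite("pics/c2.png",np.hstack([cv2.resize(a,(420,382)),cv2.resize(b,(382,382))]))
```

```text
scene pot_mouth 0.69 [0.5405 0.0619 0.1639]
scene lug_gap 0.84 [0.5761 0.115  0.1609]
scene riser 0.93 [0.6984 0.0708 0.2437]
scene basket_bail 0.93 [0.5388 0.0582 0.2981]
side pot_mouth 0.59 [0.5421 0.0571 0.1651]
side lug_gap 0.81 [0.5764 0.1105 0.1604]
side riser 0.65 [0.6976 0.0708 0.244 ]
side basket_bail 0.82 [0.5429 0.0605 0.2955]
wrist lug_gap 0.85 [0.5756 0.1141 0.16  ]
wrist riser 0.56 [0.696  0.065  0.2421]
wrist basket_bail 0.97 [0.5445 0.0582 0.2954]
5.5 [0.541986   0.06009395 0.30162328] [-3.14155406e+00 -2.88514931e-05  1.57094308e+00] 0.12596353040403416
```

View pics/c2.png

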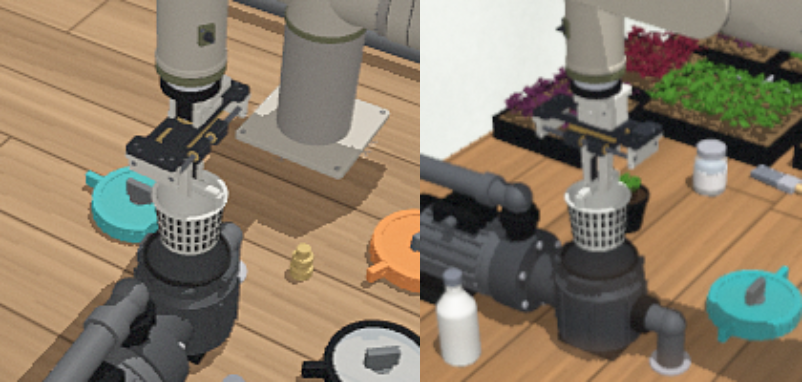

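The basket hangs level over the pot, clear of the riser, in both views (scene crop 190,215; side crop 598,215). Lower it.

step_arm([
  [[-1,0,40,0,0,0,1],[-1,0,75,0,0,0,1],[-1,0,100,0,0,0,1],[-1,0,115,0,0,0,1],[-1,0,125,0,0,0,1],[-1,0,135,0,0,0,1],[-1,0,141,0,0,0,1],[-1,0,146,0,0,0,1],[-1,0,146,0,0,0,1],[-1,0,146,0,0,0,1]],
])

```text
clock: 6.33
tool_pos: [0.5425, 0.0591, 0.1564]
tcp_rot: [3.14, -0.0, 1.571]
force: [0.1, -0.5, -1.4]
gripper_width: 0.126
finger_force: 30.0
```

step_arm([
  [[0,0,2,0,0,0,1],[0,0,2,0,0,0,1],[0,0,2,0,0,0,0.4],[0,0,2,0,0,0,0.4],[0,0,2,0,0,0,0.4],[0,0,-10,0,0,0,0.4],[0,0,-40,0,0,0,0.4],[0,0,-80,0,0,0,0.4],[0,0,-110,0,0,0,0.4],[0,0,-110,0,0,0,0.4]],
])

```text
clock: 7.17
tool_pos: [0.5453, 0.0591, 0.2749]
tcp_rot: [3.129, -0.0, 1.571]
force: [1.2, 0.1, 0.1]
gripper_width: 0.3
finger_force: 0.0
```

Run:
```python
from station import ctrl
from h import *
import cv2
I={}
for n in ["scene","side","wrist"]:
    w=ctrl.camera(n); cv2.imwrite(f"pics/{n}3.png",w["pixels"][:,:,::-1]); I[n]=w["pixels"][:,:,::-1]
    for t in ["pot_mouth","lug_gap","riser","basket_bail"]:
        for d in ctrl.spot_point(w,t)[:1]: print(n,t,round(d["p"],2),np.round(d["point"],4))
s=ctrl.observe();print(s["clock"],s["tool_pos"],s["tcp_rot"],s["gripper_width"])
np.save("w3.npy",np.array(w["world_to_cam"]))
a=I["side"][150:280,180:330]
cv2.imwrite("pics/c3.png",np.hstack([cv2.resize(a,(347,300)),cv2.resize(I["wrist"],(400,300))]))
```

```text
scene pot_mouth 0.77 [0.5409 0.0581 0.1619]
scene lug_gap 0.69 [0.5741 0.112  0.1592]
scene riser 0.72 [0.6994 0.069  0.2445]
scene basket_bail 0.72 [0.5398 0.0606 0.1532]
side pot_mouth 0.62 [0.5435 0.0584 0.1638]
side lug_gap 0.88 [0.5758 0.1123 0.1613]
side riser 0.89 [0.6956 0.0703 0.2483]
side basket_bail 0.62 [0.5396 0.0584 0.1511]
wrist lug_gap 0.61 [0.5765 0.1146 0.1582]
7.9167 [0.54196034 0.05899814 0.26550007] [-3.14133130e+00  3.31009625e-06  1.57071668e+00] 0.29810203212923797
```

View pics/c3.png

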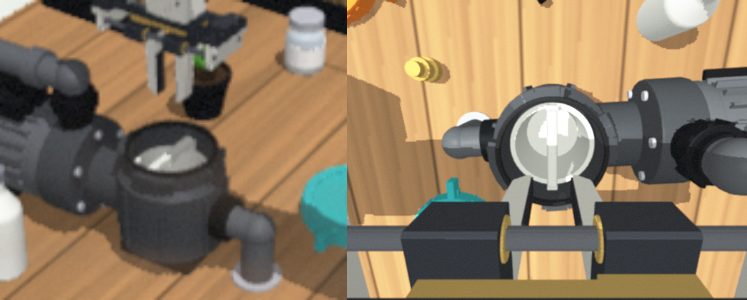

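The basket is home: bail at z≈0.152, level inside the mouth (side crop 165,155). Now over to the black lid.

step_arm([
  [[40,-10,0,0,0,-0.1,0],[80,-21,0,0,0,-0.2,0],[120,-32,0,0,0,-0.3,0],[160,-42,10,0,0,-0.4,0],[200,-53,25,0,0,-0.5,0],[240,-64,45,0,0,-0.6,0],[270,-72,65,0,0,-0.663,0],[284,-75.5,80,0,0,-0.663,0],[284,-75.5,80,0,0,-0.663,0],[284,-75.5,80,0,0,-0.663,0]],
])

```text
clock: 8.75
tool_pos: [0.4654, 0.3432, 0.1843]
tcp_rot: [-3.139, -0.0, 2.236]
force: [0.4, -0.5, -0.2]
gripper_width: 0.494
finger_force: 0.0
```

Run:
```python
from station import ctrl
from h import *
import cv2
w=ctrl.camera("wrist"); I=w["pixels"][:,:,::-1].copy()
for t in ["lid_ring","wing","grip_bar"]:
    for d in ctrl.spot_point(w,t)[:2]: print(t,round(d["p"],2),np.round(d["point"],4),np.round(proj(w,d["point"])))
s=ctrl.observe();print(s["clock"],s["tool_pos"],s["tcp_rot"],s["gripper_width"])
np.save("w4.npy",np.array(w["world_to_cam"]))
cv2.imwrite("pics/w4.png",I)
```

```text
lid_ring 0.58 [0.2063 0.2981 0.0202] [16. 54.]
lid_ring 0.56 [0.4653 0.344  0.0195] [287. 195.]
wing 0.81 [0.5163 0.2609 0.0208] [276. 286.]
wing 0.61 [0.2949 0.2629 0.0189] [ 88. 151.]
grip_bar 0.68 [0.4616 0.3372 0.0429] [279. 204.]
8.95 [0.46787539 0.34228454 0.18732366] [3.13913858e+00 5.93364195e-04 2.23204433e+00] 0.5025115002475301
```

View pics/w4.png

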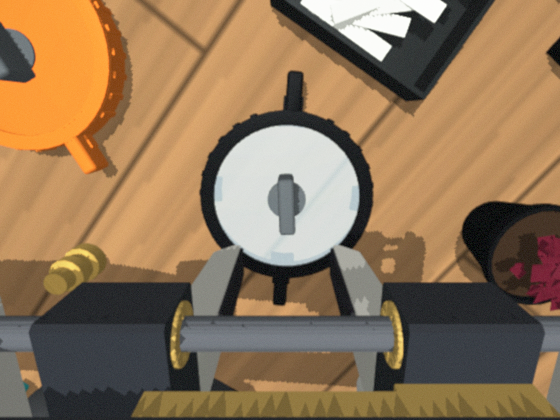

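Run:
```python
from h import *
p=dict(world_to_cam=np.load("w4.npy"),fx=335.815,fy=335.815,cx=286.35,cy=208.72)
a,b=back(p,295,75,.030),back(p,279.5,303,.030);print("wings",a,b,ang(b,a),(a+b)/2)
a,b=back(p,286,177,.0585),back(p,286.7,233,.0585);print("bar",a,b,ang(b,a),(a+b)/2)
```

```text
wings [0.40506786 0.43150897 0.03      ] [0.5274798 0.2521602 0.03     ] 124.31492968938119 [0.46627383 0.34183458 0.03      ]
bar [0.44938332 0.36285922 0.0585    ] [0.48012074 0.32457994 0.0585    ] 128.7637021259971 [0.46475203 0.34371958 0.0585    ]
```

Wrist view: black lid with a pale cover. The bar is at (286,205), lined up with the jaws; wings at (295,75) and (279,303), giving a wing angle of 124.3°. Now grasp.

step_arm([
  [[0,0,40,0,0,0,0],[0,0,80,0,0,0,0],[0,0,115,0,0,0,0],[0,0,132,0,0,0,0.3],[0,0,138,0,0,0,0.3],[0,0,138,0,0,0,0.5],[0,0,138,0,0,0,1],[0,0,138,0,0,0,1],[0,0,138,0,0,0,1],[0,0,138,0,0,0,1]],
])

```text
clock: 9.78
tool_pos: [0.4681, 0.3436, 0.0502]
tcp_rot: [3.138, 0.001, 2.234]
force: [-1.1, -2.1, 7.8]
gripper_width: 0.146
finger_force: 29.8
```

step_arm([
  [[0,0,-15,0,0,0,1],[0,0,-50,0,0,0,1],[0,0,-90,0,0,0,1],[0,0,-130,0,0,0,1],[-10,-4,-168,0,0,0,1],[-30,-13,-200,0,0,-0.05,1],[-60,-26,-220,0,0,-0.12,1],[-95,-41,-230,0,0,-0.19,1],[-130,-56,-230,0,0,-0.26,1],[-165,-70,-230,0,0,-0.33,1],[-200,-85,-230,0,0,-0.39,1],[-232,-99,-230,0,0,-0.43,1],[-256,-109,-230,0,0,-0.445,1],[-270,-115.5,-230,0,0,-0.445,1],[-270,-115.5,-230,0,0,-0.445,1],[-270,-115.5,-230,0,0,-0.445,1],[-270,-115.5,-230,0,0,-0.445,1]],
])

```text
clock: 11.2
tool_pos: [0.5415, 0.0597, 0.2778]
tcp_rot: [3.141, -0.0, 2.679]
force: [0.7, -0.3, -3.9]
gripper_width: 0.145
finger_force: 29.9
```

Run:
```python
from station import ctrl
from h import *
import cv2
I={}
for n in ["wrist","side","scene"]:
    w=ctrl.camera(n); I[n]=w["pixels"][:,:,::-1].copy(); np.save(n+"5.npy",np.array(w["world_to_cam"])); print(n,w["fx"],w["cx"],w["cy"])
    cv2.imwrite(f"pics/{n}5.png",I[n])
    for t in ["lid_ring","wing","grip_bar","pot_mouth"]:
        for d in ctrl.spot_point(w,t)[:4]:
            if np.hypot(*(d["point"][:2]-np.array([.542,.059])))<.13: print(n,t,round(d["p"],2),np.round(d["point"],4),np.round(proj(w,d["point"])))
s=ctrl.observe();print(s["clock"],s["tool_pos"],s["tcp_rot"],s["gripper_width"],s["force"])
cv2.imwrite("pics/c5.png",np.hstack([cv2.resize(I["side"][80:280,160:360],(360,360)),cv2.resize(I["wrist"],(440,360))]))
```

```text
wrist 335.8149812822438 286.353484430194 208.716384579052
wrist wing 0.6 [0.6233 0.006  0.2446] [269. 386.]
wrist grip_bar 0.96 [0.541  0.0574 0.2717] [282. 272.]
side 542.1319009014811 280.2960796279416 209.8844871408825
side lid_ring 0.93 [0.5426 0.0609 0.2461] [252. 192.]
side wing 0.65 [0.6233 0.0142 0.2439] [240. 178.]
side grip_bar 0.72 [0.5405 0.0634 0.2771] [252. 183.]
side pot_mouth 0.76 [0.5442 0.0555 0.1624] [253. 214.]
scene 532.2497972819846 268.2964808985626 212.5233379347009
scene lid_ring 0.91 [0.5451 0.0613 0.2442] [278. 212.]
scene wing 0.68 [0.6241 0.0098 0.2441] [244. 223.]
scene grip_bar 0.81 [0.5416 0.062  0.2685] [279. 204.]
11.95 [0.54165665 0.05908501 0.27761468] [-3.14156114e+00 -1.38250388e-05  2.67874409e+00] 0.14963006221024994 [ 0.40166574 -0.9293945  -3.8511686 ]
```

View pics/c5.png

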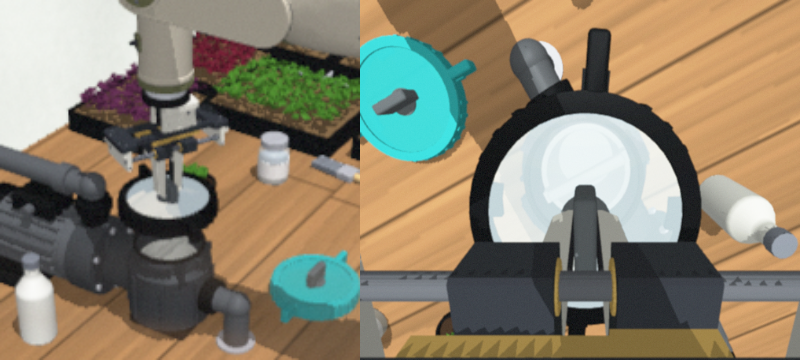

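Side and wrist views: the lid hangs level over the pot, and a wing points towards the suction-pipe side (wrist crop 598,60). Check the ring angle.

Run:
```python
from h import *
import cv2
p=dict(world_to_cam=np.load("wrist5.npy"),fx=335.815,fy=335.815,cx=286.35,cy=208.72)
im=cv2.imread("pics/wrist5.png")
g=im.max(axis=2)
for v in range(38,110,10):
    c=np.where(g[v,270:330]<60)[0]+270; print(v,c.min() if len(c) else 0,c.max() if len(c) else 0,end="; ")
print()
b=back(p,302.5,70,.2445+.012)
for a in [(.5422,.0585),(.5417,.059),(.5435,.061)]: print(a,ang(a,b),np.hypot(b[0]-a[0],b[1]-a[1]))
# side/scene ring outline centre check: project ring circle
```

```text
38 291 317; 48 290 317; 58 290 316; 68 289 315; 78 288 314; 88 284 316; 98 283 315; 108 270 315; 
(0.5422, 0.0585) 148.46913644564094 0.09715165739807029
(0.5417, 0.059) 148.56696184010974 0.09646413981722794
(0.5435, 0.061) 150.12973125873359 0.09699306360522954
```

step_arm([
  [[0,0,35,0,0,0,1],[0,0,55,0,0,0,1],[0,0,62,0,0,0,1],[0,0,66,0,0,0,1],[0,0,70,0,0,0,1],[0,0,73,0,0,0,1],[0,0,76,0,0,0,1],[0,0,76,0,0,0,1]],
])

```text
clock: 12.62
tool_pos: [0.542, 0.0591, 0.2021]
tcp_rot: [3.141, 0.001, 2.679]
force: [-0.4, 0.1, -4.1]
gripper_width: 0.149
finger_force: 29.9
```

step_arm([
  [[0,0,3,0,0,0,1],[0,0,4.5,0,0,0,1],[0,0,4.5,0,0,0,1]],
])

```text
clock: 12.87
tool_pos: [0.5423, 0.0592, 0.1984]
tcp_rot: [3.141, 0.002, 2.679]
force: [-2.5, 0.5, 3.9]
gripper_width: 0.149
finger_force: 29.9
```

step_arm([
  [[0,0,4.5,0,0,0,0.2],[0,0,4.5,0,0,0,0.2],[0,0,4.5,0,0,0,0.2],[0,0,-10,0,0,0,0.2],[0,0,-45,0,0,0,0.2],[0,0,-85,0,0,0,0.2],[0,0,-100,0,0,0,0.2],[0,0,-100,0,0,0,0.2]],
])

```text
clock: 13.53
tool_pos: [0.544, 0.0592, 0.3032]
tcp_rot: [3.137, 0.008, 2.679]
force: [0.1, -0.2, 1.1]
gripper_width: 0.399
finger_force: 0.0
```

Run:
```python
from station import ctrl
from h import *
import cv2
I={}
for n in ["wrist","side","scene"]:
    w=ctrl.camera(n); I[n]=w["pixels"][:,:,::-1].copy(); np.save(n+"6.npy",np.array(w["world_to_cam"]))
    cv2.imwrite(f"pics/{n}6.png",I[n])
    for t in ["lid_ring","wing","grip_bar"]:
        for d in ctrl.spot_point(w,t)[:4]:
            if np.hypot(*(d["point"][:2]-np.array([.542,.059])))<.13: print(n,t,round(d["p"],2),np.round(d["point"],4),np.round(proj(w,d["point"])))
s=ctrl.observe();print(s["clock"],s["tool_pos"],s["tcp_rot"],s["gripper_width"],s["force"])
cv2.imwrite("pics/c6.png",np.hstack([cv2.resize(I["side"][150:290,180:320],(360,360),interpolation=3),cv2.resize(I["wrist"],(440,360))]))
```

```text
wrist lid_ring 0.74 [0.5482 0.0608 0.1658] [289. 205.]
wrist wing 0.92 [0.6242 0.0038 0.1694] [271. 301.]
wrist grip_bar 0.59 [0.5411 0.0574 0.1918] [282. 208.]
side lid_ring 0.9 [0.5418 0.0647 0.1669] [252. 214.]
side wing 0.92 [0.6256 0.013  0.1654] [240. 198.]
side grip_bar 0.6 [0.5409 0.0641 0.1973] [252. 206.]
scene lid_ring 0.85 [0.546 0.063 0.166] [278. 233.]
scene wing 0.96 [0.6285 0.0116 0.1643] [245. 245.]
scene grip_bar 0.86 [0.5445 0.0587 0.1916] [277. 226.]
14.1333 [0.54150992 0.05913652 0.29670049] [-3.14126795e+00 -6.10349250e-04  2.67882194e+00] 0.39741324026257807 [-0.31747353  0.88157638 -0.37855396]
```

View pics/c6.png

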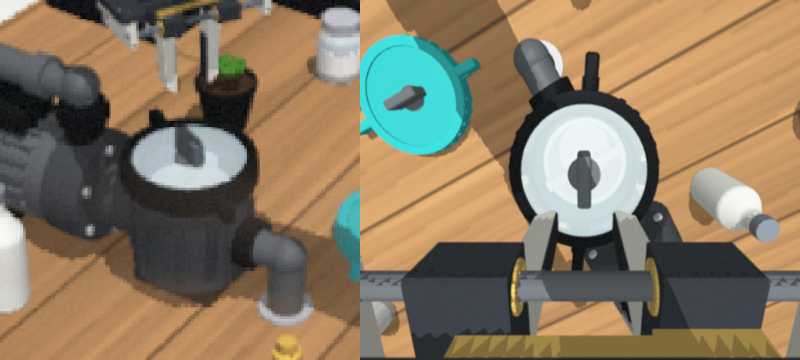

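The lid is down: lid_ring z≈0.166, cover level (side crop 190,160), wings at crop (592,70) and (578,255). Straddle the outer wing with the open jaws.

step_arm([
  [[40,4,0,0,0,0.04,0.2],[80,8,10,0,0,0.08,0.2],[98,8,40,0,0,0.08,0.2],[98,8,75,0,0,0.08,0.2],[98,8,105,0,0,0.08,0.2],[98,8,122,0,0,0.08,0.2],[98,8,130,0,0,0.08,0.2],[98,8,130,0,0,0.08,0.2],[98,8,130,0,0,0.08,0.2]],
])

```text
clock: 14.88
tool_pos: [0.4579, 0.11, 0.1679]
tcp_rot: [3.141, 0.0, 2.599]
force: [0.4, 0.4, 1.1]
gripper_width: 0.4
finger_force: 0.0
```

Run:
```python
from station import ctrl
from h import *
import cv2
w=ctrl.camera("wrist");cv2.imwrite("pics/w7.png",w["pixels"][:,:,::-1])
s=ctrl.observe();print(s["clock"],s["tool_pos"],s["tcp_rot"],s["gripper_width"],s["force"])
# arc plan: tool-frame rows for clockwise turns about lid axis
R=Ro.from_euler("xyz",s["tcp_rot"]);c=np.array([.5425,.0595]);d=s["tool_pos"][:2]-c
print("r",np.hypot(*d),np.degrees(np.arctan2(d[1],d[0])))
for a in range(5,76,5):
    t=np.radians(-a);D=np.array([[np.cos(t),-np.sin(t)],[np.sin(t),np.cos(t)]])@d
    print(a,np.round(R.inv().apply(np.r_[D-d,0])*1000,1),round(np.radians(a),3))
```

```text
14.9333 [0.45849987 0.1100893  0.1686847 ] [3.14036247e+00 1.55002412e-03 2.59865465e+00] 0.39925782319995134 [-0.48548105 -0.24748609  0.30908842]
r 0.0980576272825332 148.94143490006442
5 [-0.4  8.5  0. ] 0.087
10 [-1.5 17.   0. ] 0.175
15 [-3.3 25.4  0. ] 0.262
20 [-5.9 33.5  0.1] 0.349
25 [-9.2 41.4  0.1] 0.436
30 [-13.1  49.    0.1] 0.524
35 [-17.7  56.3   0.1] 0.611
40 [-22.9  63.    0.1] 0.698
45 [-28.7  69.4   0.1] 0.785
50 [-35.   75.1   0.1] 0.873
55 [-41.7  80.4   0.2] 0.96
60 [-49.   85.    0.2] 1.047
65 [-56.5  88.9   0.2] 1.134
70 [-64.4  92.2   0.2] 1.222
75 [-72.6  94.8   0.2] 1.309
```

View pics/w7.png

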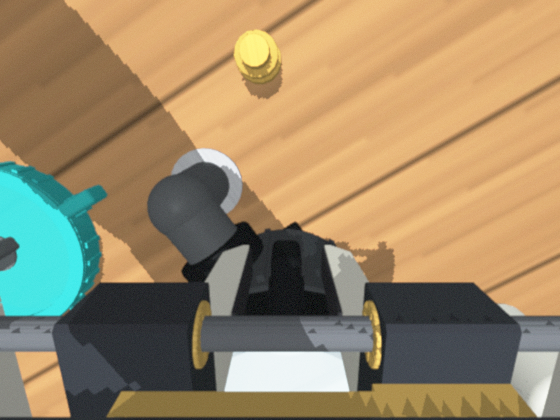

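The wing sits centred between the fingers (285,255). Push it clockwise along the arc.

step_arm([
  [[0,0,0,0,0,0,0.5],[0,0,0,0,0,0,0.5],[-0.4,8.5,0,0,0,0.087,0.5],[-1.5,17,0,0,0,0.175,0.5],[-3.3,25.4,0,0,0,0.262,0.5],[-5.9,33.5,0,0,0,0.349,0.5],[-9.2,41.4,0,0,0,0.436,0.5],[-13.1,49,0,0,0,0.524,0.5],[-17.7,56.3,0,0,0,0.611,0.5],[-22.9,63,0,0,0,0.698,0.5],[-22.9,63,0,0,0,0.698,0.5]],
])

```text
clock: 15.85
tool_pos: [0.5102, 0.1523, 0.1671]
tcp_rot: [-3.141, -0.0, 1.896]
force: [0.8, 0.5, 0.8]
gripper_width: 0.25
finger_force: 0.0
```

Run:
```python
from station import ctrl
from h import *
import cv2
I={}
for n in ["wrist","scene"]:
    w=ctrl.camera(n); I[n]=w["pixels"][:,:,::-1].copy()
    for t in ["lid_ring","wing"]:
        for d in ctrl.spot_point(w,t)[:4]:
            if np.hypot(*(d["point"][:2]-np.array([.542,.059])))<.13: print(n,t,round(d["p"],2),np.round(d["point"],4),np.round(proj(w,d["point"])))
s=ctrl.observe();print(s["clock"],s["tool_pos"],s["tcp_rot"],s["force"],s["ft_torque"])
cv2.imwrite("pics/c8.png",np.hstack([cv2.resize(I["scene"][150:290,200:340],(360,360),interpolation=3),cv2.resize(I["wrist"],(440,360))]))
```

```text
scene lid_ring 0.96 [0.5448 0.0624 0.1634] [278. 234.]
scene lid_ring 0.35 [0.5419 0.0602 0.1864] [278. 227.]
scene wing 0.78 [ 0.5799 -0.0286  0.1595] [243. 230.]
16.15 [0.50988186 0.15214101 0.16777973] [3.14037246e+00 1.38225731e-04 1.90217757e+00] [-1.0177646   0.17862992 -0.65490157] [0.00394953 0.00363905 0.03085501]
```

View pics/c8.png

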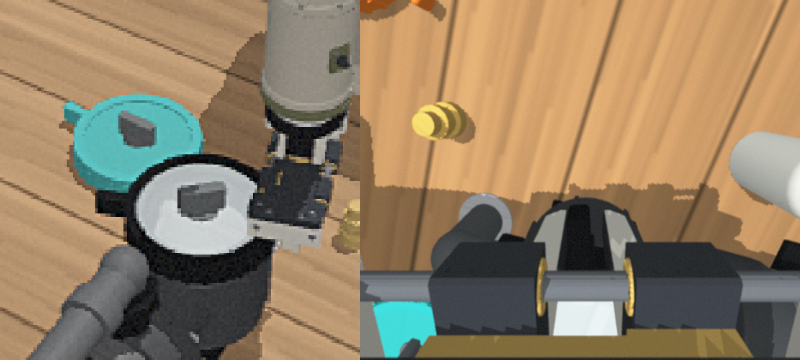

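The ring has turned about 36°: the opposite wing is at scene crop (110,205), and the lid is level and lower. Keep pushing.

step_arm([
  [[-0.4,8.5,0,0,0,0.087,0.5],[-1.5,17,0,0,0,0.175,0.5],[-2.3,21.2,0,0,0,0.218,0.5],[-3.3,25.4,0,0,0,0.262,0.5],[-4.5,29.5,0,0,0,0.305,0.5]],
])

```text
clock: 16.57
tool_pos: [0.5382, 0.1578, 0.1674]
tcp_rot: [-3.14, -0.001, 1.595]
force: [-5.6, 1.2, 3.5]
gripper_width: 0.252
finger_force: 2.9
```

step_arm([
  [[0,3.4,0,0,0,0.035,0.5],[0,3.4,0,0,0,0.035,0.5],[0,3.4,0,0,0,0.035,0.5]],
])

```text
clock: 16.82
tool_pos: [0.5399, 0.1576, 0.1671]
tcp_rot: [-3.136, 0.0, 1.562]
force: [-13.6, -1.3, 8.6]
gripper_width: 0.252
finger_force: 7.1
```

step_arm([
  [[-0.2,3,0,0,0,0.02,0.5],[-0.2,3,0,0,0,0.02,0.5],[-0.2,3,0,0,0,0.02,0.5]],
])

```text
clock: 17.07
tool_pos: [0.5404, 0.1573, 0.1668]
tcp_rot: [-3.131, 0.001, 1.543]
force: [-26.4, -2.6, 15.2]
gripper_width: 0.255
finger_force: 13.3
```

26 N with hardly any motion, and the wing is at about 94° where the stop is expected. Back off and check.

step_arm([
  [[0,-4,0,0,0,0,0.4],[0,-9,0,0,0,0,0.2],[0,-9,0,0,0,0,0.2],[0,-9,-15,0,0,0,0.2],[0,-9,-50,0,0,0,0.2],[10,-9,-90,0,0,0,0.2],[20,-9,-110,0,0,0,0.2],[20,-9,-110,0,0,0,0.2]],
])

```text
clock: 17.73
tool_pos: [0.5399, 0.1794, 0.2844]
tcp_rot: [3.131, -0.004, 1.542]
force: [-0.5, 0.4, -0.3]
gripper_width: 0.404
finger_force: 0.0
```

Run:
```python
from station import ctrl
from h import *
import cv2
I={};c=np.array([.5425,.0595])
for n in ["wrist","side","scene"]:
    w=ctrl.camera(n); I[n]=w["pixels"][:,:,::-1].copy()
    for t in ["lid_ring","wing"]:
        for d in ctrl.spot_point(w,t)[:4]:
            if np.hypot(*(d["point"][:2]-c))<.13: print(n,t,round(d["p"],2),np.round(d["point"],4),ang(c,d["point"]))
s=ctrl.observe();print(s["clock"],s["tool_pos"],s["tcp_rot"],s["force"])
cv2.imwrite("pics/c9.png",np.hstack([cv2.resize(I["side"][150:290,180:320],(360,360),interpolation=3),cv2.resize(I["wrist"],(440,360))]))
```

```text
side lid_ring 0.94 [0.5448 0.0655 0.1668] 69.02650657867947
side wing 0.75 [ 0.5536 -0.0343  0.1652] -83.2511816560358
scene lid_ring 0.91 [0.5495 0.0611 0.1626] 12.875001559612498
scene wing 0.9 [ 0.555  -0.0333  0.164 ] -82.32853100273269
18.1833 [0.53659158 0.17722523 0.27590052] [-3.13970236e+00  5.08272030e-04  1.54051198e+00] [ 0.82284989 -0.06609641  0.05371201]
```

View pics/c9.png

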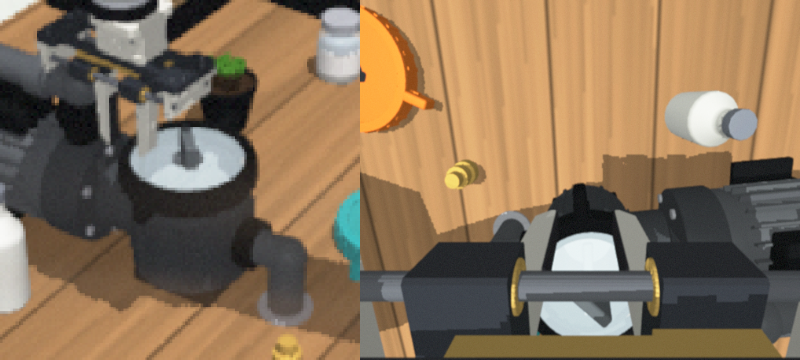

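Lid level and seated, wings near pot y (opposite wing at about −84°). One more firm push will confirm that it is the stop.

step_arm([
  [[-20,0,30,0,0,0,0.2],[-20,0,65,0,0,0,0.2],[-20,0,95,0,0,0,0.2],[-20,0,110,0,0,0,0.5],[-20,0,110,0,0,0,0.5],[-20,4,110,0,0,0,0.5],[-20,7,110,0,0,0,0.5],[-20,9,110,0,0,0,0.5],[-20,10,110,0,0,0,0.5],[-20,10.5,110,0,0,0,0.5],[-20,10.5,110,0,0,0,0.5]],
])

```text
clock: 19.1
tool_pos: [0.5407, 0.1573, 0.1661]
tcp_rot: [-3.126, 0.002, 1.542]
force: [-32.9, -2.8, 5.9]
gripper_width: 0.262
finger_force: 16.3
```

33 N and the same position (0.5407 against 0.5404), so the ring is hard on its stops. Retreat and hand in.

step_arm([
  [[0,-4,0,0,0,0,0.4],[0,-10,0,0,0,0,0.2],[0,-10,0,0,0,0,0.2],[0,-10,-15,0,0,0,0.2],[0,-10,-50,0,0,0,0.2],[0,-10,-90,0,0,0,0.2],[0,-10,-130,0,0,0,0.2],[0,-10,-150,0,0,0,0.2],[0,-10,-150,0,0,0,0.2],[0,-10,-150,0,0,0,0.2],[0,-10,-150,0,0,0,0.2]],
])

```text
clock: 20.02
tool_pos: [0.5373, 0.1575, 0.3173]
tcp_rot: [3.141, -0.0, 1.541]
force: [0.2, -0.5, -0.8]
gripper_width: 0.398
finger_force: 0.0
```

Run:
```python
from station import ctrl
from h import *
for n in ["side","scene"]:
    w=ctrl.camera(n)
    for t in ["lid_ring","wing"]:
        for d in ctrl.spot_point(w,t)[:4]:
            if np.hypot(d["point"][0]-.5425,d["point"][1]-.0595)<.13: print(n,t,np.round(d["point"],4))
s=ctrl.observe();print(s["clock"],s["tool_pos"],s["force"])
print(ctrl.job_done())
```

```text
side lid_ring [0.5477 0.0645 0.1636]
side wing [ 0.5557 -0.0353  0.1608]
scene lid_ring [0.5459 0.0628 0.1598]
scene wing [ 0.5552 -0.0355  0.1616]
20.3167 [0.53656952 0.15751169 0.31600229] [-0.02515874 -0.55979119 -0.50503061]
the job is handed in; nothing more can be done
None
```

The basket is upright in the pot, and the lid is on the seal with its ring turned clockwise hard against its stops (a second push of 33 N did not move it); I handed the job in at about 20 s with the gripper clear, and no verdict came back.

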